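# Set out the parts of a backgammon case in the fitter's trays

### The arm

A 6-joint arm with a two-finger parallel gripper is mounted at the origin on the work surface. World frame = base frame: x ahead of the robot, y to its left, z up, the work surface at z = 0. Lengths are in m, angles in degrees, forces in N, time in s.
With the tool pointing down it reaches from about 0.3 to 0.75 m from the base axis. Payload 8.5 kg.
Tool frame: the origin (TCP) lies midway between the tips of the shut fingers; the grasp point (between the pads) lies 19 mm behind it; z points along the fingers, y is the line along which they close (so a half turn about z gives the same grasp; the last joint's range is limited). The gripper opens to 85 mm and grips with 20 to 120 N. Pads are 22 mm wide; open, the fingers measure 114 mm over their backs; the gripper's body (76 mm by 85 mm) begins 54 mm behind the grasp point. The pads swing forward as they close: fully open they stand 13 mm farther back than shut.
Start: joints at [-80.002, 21.807, 74.336, -0, 83.858, -12.336], TCP at [0.209, -0.509, 0.231] pointing down, gripper open.
Joint ranges: [-178.18, 178.18], [-50.72, 133.34], [12.68, 142.11], [-81.47, 261.47], [9.98, 163.14], [-165.26, 165.26]. Speed limits (degrees/s): [136.94, 136.94, 180, 180, 180, 180].

### API

Orientations are given as a 3x3 rotation matrix whose columns are the frame's x, y, z axes.
In Python, from rig import env, get_image, close_job gives the robot as it stands.
- The arm moves only by the tool step_arm, never from a script. Its argument "targets" is a list of rows, each a list of 2 entries, a list of its own where there are three numbers: the shift along the tool's x, y, z as a fraction of full scale, then the turn, a rotation vector about the tool's x, y, z as a fraction of full scale. In form: [[[x, y, z], [wx, wy, wz]], ...]. A call has 1 to 10 rows; each row is the pose to reach, as a shift and turn from the pose commanded when the call began, along the tool's axes at that moment; what a row does not reach only later rows make up. Full scale, the value 1, is 0.3 m for a shift and 45 degrees for a turn. A row lasts 1/12 s, in which the tool goes at most 41.7 mm and 7.16 degrees, less where a joint would pass 70% of its speed; a pose out of reach is approached as far as the arm can. A call with a number of a shift or a turn outside -1 to 1 is refused whole. A call with a gripper value outside its range is refused whole. "jaw" is the finger opening in mm, from 0 to 85.4, set as the call begins (left out, the last holds). The fingers move at their own pace and stop on an object; "grip_force" is the grip in N (left out, the last holds). Time passes only in rows, so rows that repeat a pose let the fingers close. It gives the time, the measured TCP pose, the force, the opening and the grip force at its end, in the units of the state.
- env.observe(): the state, without advancing time (a new reading comes with each control period).
- get_image(name): name is "side" or "top" or "wrist"; returns a dict with "img" (420x560x3 uint8, red, green, blue), "z_map" (420x560 float32, m along the optical axis (not along the pixel's ray), 0 where there is no reading), "intrinsics" (3x3 intrinsics, pixels), "D" ([k1, k2, p1, p2, k3] as OpenCV has them; the pictures are not rectified), "rvec" (rotation vector, rad) and "tvec" (3), from world to camera coordinates, as OpenCV has them. Camera axes: x right, y down, z forward; pixel columns grow to the right and rows downward; lengths in m; the calibration is good to about 2 mm. A picture is of the moment at which its call begins.
- close_job(): hands the job in; it is judged then, once.
The state is a dict: "time_s": time; "q": joint angles; "qvel": joint speeds; "joint_efforts": joint torques, N m; "position": TCP position; "tool_rot": TCP orientation; "ft_force": force on the tool from outside, world axes, zero at the start; "wrist_torque": the same for the moment, N m; "grip_width": finger opening in m; "gripper_force": force on a finger pad.
Only numpy, scipy, OpenCV 4.12 (cv2) and the standard library are available. Lean on these libraries where they do the work, as an engineer would, in place of code of your own. Each camera call takes 0.05 s, during which the arm holds its last target. There are 200 camera calls.

### The job

Set out the parts for the next backgammon case: lay the left-hand and the right-hand brass hinge leaf, the walnut checker and the long bone inlay each in the tray whose walnut silhouette matches it, flat on that silhouette and turned as it is, hinge leaves with the screw holes up as they lie now. Set each part down rather than dropping it, and leave the pair of dice where it lies.

Things in the scene. Friction and masses are not known exactly. Their poses are not given: they have to be found in the camera images.
- leaf_left: Left-hand brass hinge leaf, flat L, 110 g, screw holes up. Arms 18 mm wide, 6 mm thick: long arm along +x from -9 to 75 mm, short arm along +y to 39 mm, with a 10 mm barrel on its outer edge (to x = -15.5 mm). Origin: underside, at the elbow where the arms' centre lines meet; z up. Seen from above, long arm pointing away, the short arm goes left. Centre of mass: 16 mm along x, 8 mm along +y.
- leaf_right: Right-hand brass hinge leaf, flat L, 110 g, screw holes up. Arms 18 mm wide, 6 mm thick: long arm along +x from -9 to 75 mm, short arm along -y to 39 mm, with a 10 mm barrel on its outer edge (to x = -15.5 mm). Origin: underside, at the elbow where the arms' centre lines meet; z up. Seen from above, long arm pointing away, the short arm goes right. Centre of mass: 16 mm along x, 8 mm along -y.
- checker: Loose round checker of dark walnut with a turned groove on top, 40 mm in diameter, 12 mm thick, 15 g, lying flat. Origin: centre of its underside; z up.
- inlay: Loose bone inlay piece, an ivory-white long hexagon, 82 mm from point to point along its x, 24 mm wide along its y (the long sides are parallel for the middle 58 mm), 7 mm thick, 22 g, lying flat. Origin: centre of its underside; z up. Either end may face either way.
- tray_left: Fixed pine tray, 130 (x) by 116 (y) by 18 mm; floor at z = 6 mm, inside 118 by 104 mm, walls 6 mm. Origin: centre of underside; z up. Inlaid in its floor in dark walnut, life-size: the left-hand hinge leaf, long arm along tray +x, short arm along +y. The silhouette's elbow, where the leaf's origin belongs, is at x = -30, y = -15 mm.
- tray_right: Fixed pine tray, 130 (x) by 116 (y) by 18 mm; floor at z = 6 mm, inside 118 by 104 mm, walls 6 mm. Origin: centre of underside; z up. Inlaid in its floor in dark walnut, life-size: the right-hand hinge leaf, long arm along tray +x, short arm along -y. The silhouette's elbow, where the leaf's origin belongs, is at x = -30, y = +15 mm.
- tray_round: Fixed pine tray, 130 (x) by 116 (y) by 18 mm; floor at z = 6 mm, inside 118 by 104 mm, walls 6 mm. Origin: centre of underside; z up. Inlaid in its floor in dark walnut, life-size: the checker, a 40 mm disc at the centre.
- tray_hex: Fixed pine tray, 130 (x) by 116 (y) by 18 mm; floor at z = 6 mm, inside 118 by 104 mm, walls 6 mm. Origin: centre of underside; z up. Inlaid in its floor in dark walnut, life-size: the bone inlay, an 82 mm long hexagon at the centre, points along tray x.
- die0: Bystander, to be left alone: boxwood die, a 17 mm cube, 12 g, showing three on top; the pair lies together between two of the trays. Origin: centre of its underside.
- die1: Bystander, to be left alone: boxwood die, a 17 mm cube, 12 g, showing five on top; the pair lies together between two of the trays. Origin: centre of its underside.

How it is judged (in metres and radians):
At the end, for the whole second after the job is handed in: Each part lies released and still on its own tray's floor, upper face up, flat within 7 degrees, within 12 mm of its silhouette along tray x and y, leaves and inlay turned within 17 degrees of it (inlay either end); nothing dropped over 30 mm; dice moved under 20 mm (x of leaf_left in the frame of tray_left between -0.042 and -0.018 m and y of leaf_left in the frame of tray_left between -0.027 and -0.003 m and z of leaf_left in the frame of tray_left between 0.002 and 0.01 m and angle between each of leaf_left, leaf_right, checker, inlay's own z axis and vertical below 0.12 rad and linear speed of each of leaf_left, leaf_right, checker, inlay below 0.02 m/s and angular speed of each of leaf_left, leaf_right, checker, inlay below 0.2 rad/s and contact force between the fingers and leaf_left below 0.05 N and angle between the x axis of leaf_left and the x axis of tray_left, either way round below 0.3 rad and x of leaf_right in the frame of tray_right between -0.042 and -0.018 m and y of leaf_right in the frame of tray_right between 0.003 and 0.027 m and z of leaf_right in the frame of tray_right between 0.002 and 0.01 m and contact force between the fingers and leaf_right below 0.05 N and angle between the x axis of leaf_right and the x axis of tray_right, either way round below 0.3 rad and x of checker in the frame of tray_round between -0.012 and 0.012 m and y of checker in the frame of tray_round between -0.012 and 0.012 m and z of checker in the frame of tray_round between 0.002 and 0.01 m and contact force between the fingers and checker below 0.05 N and x of inlay in the frame of tray_hex between -0.012 and 0.012 m and y of inlay in the frame of tray_hex between -0.012 and 0.012 m and z of inlay in the frame of tray_hex between 0.002 and 0.01 m and contact force between the fingers and inlay below 0.05 N and angle between the x axis of inlay and the x axis of tray_hex, either way round below 0.3 rad and distance of each of die0, die1 from where it was at the start of the episode below 0.02 m); the robot touches nothing.
It fails at once if a part was dropped or thrown: faster than 0.8 m/s (a fall of about 33 mm) with no finger on it ((linear speed of leaf_left above 0.8 m/s and contact force between the fingers and leaf_left below 0.01 N) or (linear speed of leaf_right above 0.8 m/s and contact force between the fingers and leaf_right below 0.01 N) or (linear speed of checker above 0.8 m/s and contact force between the fingers and checker below 0.01 N) or (linear speed of inlay above 0.8 m/s and contact force between the fingers and inlay below 0.01 N)).
It fails at once if the boxwood die showing three was shifted by more than 20 mm (distance of die0 from where it was at the start of the episode above 0.02 m).
It fails at once if the boxwood die showing five was shifted by more than 20 mm (distance of die1 from where it was at the start of the episode above 0.02 m).
It also fails if it takes over 109 s, if anything falls off the work surface, if the arm or the gripper's body presses on something with over 40 N, if the wrist force passes 120 N, or if a joint passes its speed limit or range.

## Working session

There is one attempt and no reset: what is moved stays moved. The work goes in short steps, Python scripts to look and compute and a tool call to move; the robot and the scene stay as the last step left them, time stands still between calls to the robot, and variables do not carry over. Pictures are saved under pics/ and viewed, at most 14 in all, crops included, and the job is handed in when it is done.

Besides the shell and the picture viewer there is one more tool, called after ">>>" as name([rows], argument=value, ...), one row to a line, values as JSON. step_arm: Moves the arm, as the interface text tells. Its arguments: {"type":"object","properties":{"targets":{"type":"array","items":{"type":"array"}},"jaw":{"type":"number"},"grip_force":{"type":"number"}},"required":["targets"]}

```bash
mkdir -p pics; ls
python3 - <<'E'
from rig import env,get_image
import cv2,numpy as np
for n in ["top","side"]:
    d=get_image(n); cv2.imwrite(f"pics/{n}0.png",d["img"][...,::-1]); np.savez(f"{n}0.npz",**d)
    print(n,d["rvec"],d["tvec"],d["D"],d["intrinsics"].tolist())
s=env.observe();print(s)
E
```

```text
pics
top [ 1.98716863 -2.24396597  0.21841708] [0.06181753 0.53274855 1.09228048] [0.01639909 0.         0.         0.         0.        ] [[459.734318681199, 0.0, 277.65730684044826], [0.0, 459.734318681199, 204.72549739977015], [0.0, 0.0, 1.0]]
side [ 0.16753461 -2.90576924  1.02139715] [0.54692176 0.06783808 1.23673509] [0.03129673 0.         0.         0.         0.        ] [[445.6455606541261, 0.0, 280.8694581323855], [0.0, 445.6455606541261, 208.72276810615247], [0.0, 0.0, 1.0]]
{'time_s': 0.1, 'q': array([-8.00020097e+01,  2.18395185e+01,  7.43766056e+01, -1.06776407e-04,
        8.38595175e+01, -1.23331408e+01]), 'qvel': array([ 0.05968495, -0.13574458, -0.13077253,  0.0723372 ,  0.13295262,
       -0.02752824]), 'joint_efforts': array([ 3.83096107e-03, -4.49221659e+01, -2.31656170e+01, -2.12138766e-04,
        3.69689340e-03, -3.00649617e-06]), 'position': array([ 0.20895442, -0.50849511,  0.23077354]), 'tool_rot': array([[ 9.25003364e-01,  3.79958843e-01, -2.31028480e-04],
       [ 3.79958810e-01, -9.25002494e-01,  1.29982382e-03],
       [ 2.80177635e-04, -1.29012271e-03, -9.99999129e-01]]), 'ft_force': array([ 0.34498162, -0.14502789, -0.72026132]), 'wrist_torque': array([-0.00606553, -0.01325362,  0.03147002]), 'gripper_force': 0.0, 'grip_width': 0.08496433262395416}
```

View pics/top0.png

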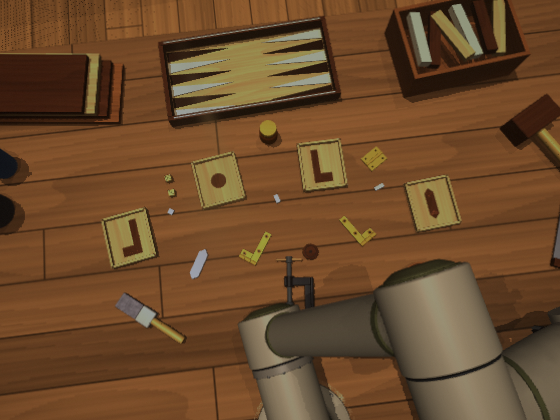

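The top view shows trays near (130,238), (218,180), (322,165) and (432,203), leaves near (257,248) and (357,230), the checker at (311,252), the inlay at (199,263) and the dice at (170,185). I'll rectify it to a metric orthophoto.

```bash
cat > h.py <<'E'
import cv2,numpy as np
from rig import env,get_image
def ortho(d,x0,x1,y0,y1,z,mm):
    """picture with world +x up, +y left; mm per pixel"""
    s=mm/1000; xs=np.arange(x1,x0,-s); ys=np.arange(y1,y0,-s)
    Y,X=np.meshgrid(ys,xs)
    P=np.stack([X,Y,np.full_like(X,z)],-1).reshape(-1,3)
    uv,_=cv2.projectPoints(P,d["rvec"],d["tvec"],d["intrinsics"],d["D"])
    uv=uv.reshape(*X.shape,2).astype(np.float32)
    return cv2.remap(d["img"],uv[...,0],uv[...,1],cv2.INTER_CUBIC)
def toworld(d,uv,z):
    """pixel -> world at height z"""
    n=cv2.undistortPoints(np.float32(uv).reshape(-1,1,2),d["intrinsics"],d["D"]).reshape(-1,2)
    R=cv2.Rodrigues(np.float64(d["rvec"]))[0]; t=np.float64(d["tvec"]).ravel()
    r=np.c_[n,np.ones(len(n))]@R; c=-R.T@t
    return c+r*((z-c[2])/r[:,2])[:,None]
def depthz(d,u,v):
    R=cv2.Rodrigues(np.float64(d["rvec"]))[0]; t=np.float64(d["tvec"]).ravel()
    n=cv2.undistortPoints(np.float32([[[u,v]]]),d["intrinsics"],d["D"]).ravel()
    return R.T@(np.r_[n,1]*d["z_map"][v,u]-t)
E
python3 - <<'E'
from h import *
d=dict(np.load("top0.npz"))
pts=[(130,238),(218,180),(322,165),(432,203),(257,248),(357,230),(311,252),(199,263),(168,178),(172,193),(374,158),(268,131)]
for p in pts: print(p,depthz(d,*p).round(4))
W=np.array([depthz(d,*p) for p in pts[:8]]);print(W.min(0),W.max(0))
E
```

```text
(130, 238) [0.5054 0.3816 0.0064]
(218, 180) [0.6308 0.1437 0.0054]
(322, 165) [ 0.6381 -0.1332  0.0053]
(432, 203) [ 0.5018 -0.4011  0.0062]
(257, 248) [0.4409 0.062  0.003 ]
(357, 230) [ 4.562e-01 -1.991e-01 -1.000e-04]
(311, 252) [ 0.4133 -0.0729  0.0117]
(199, 263) [0.4205 0.2119 0.0066]
(168, 178) [0.6482 0.2707 0.0191]
(172, 193) [0.6085 0.2646 0.0135]
(374, 158) [ 0.6394 -0.2715  0.0085]
(268, 131) [ 0.7284 -0.0015  0.0618]
[ 4.13299854e-01 -4.01118752e-01 -7.89702083e-05] [0.63805952 0.38162748 0.01171348]
```

View pics/side0.png

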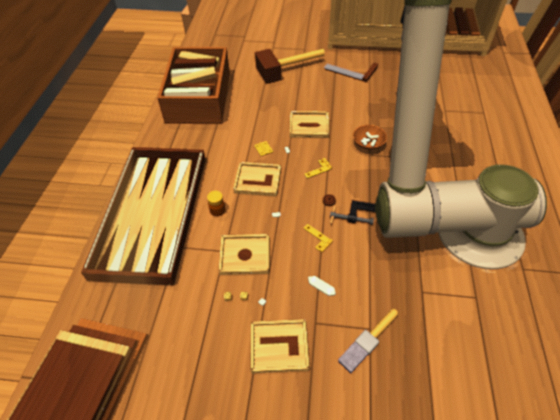

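The side view confirms the layout: trays at about (279,345), (245,254), (258,178) and (309,124), parts between them and the arm, and decoys (square plate, small chips) to avoid.

Run:
```python
from h import *
d=dict(np.load("top0.npz"))
c=[(.505,.381,.006),(.631,.144,.006),(.638,-.133,.006),(.502,-.401,.006),(.441,.062,.006),(.456,-.199,.006),(.413,-.073,.012),(.42,.212,.007)]
T=[cv2.resize(ortho(d,x-.08,x+.08,y-.08,y+.08,z,.8),(200,200)) for x,y,z in c]
im=np.vstack([np.hstack(T[:4]),np.hstack(T[4:])])
cv2.imwrite("pics/ortho.png",im[...,::-1])
```

```text
(no output)
```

View pics/ortho.png

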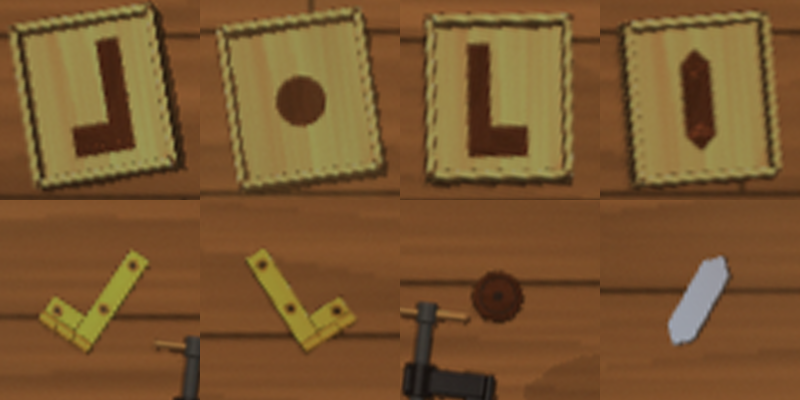

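Tiles: the left-hand silhouette is at y=0.38, the disc at 0.14, the right-hand one at -0.13 and the hexagon at -0.40. The left leaf is at y=0.06 and the right leaf at -0.20, both with holes up. A black clamp-like thing stands near the checker. Next I fit outlines and check that object.

```bash
cat > fit.py <<'E'
from h import *
from scipy.optimize import minimize
L=np.array([[-15.5,-9],[75,-9],[75,9],[9,9],[9,39],[-15.5,39]])/1e3
LR=L*[1,-1]
HEX=np.array([[-41,0],[-29,12],[29,12],[41,0],[29,-12],[-29,-12]])/1e3
CH=np.array([[np.cos(a),np.sin(a)] for a in np.linspace(0,2*np.pi,36,endpoint=False)])*.02
TR=np.array([[-59,-52],[59,-52],[59,52],[-59,52]])/1e3
def fit(mask_ortho,x1,y1,s,poly,x,y,th):
    """mask float (0..1), maximise in-minus-out overlap"""
    m=cv2.GaussianBlur(mask_ortho.astype(np.float32),(0,0),1)
    def cost(p):
        c,sn=np.cos(p[2]),np.sin(p[2]); q=poly@np.array([[c,sn],[-sn,c]])+p[:2]
        px=np.c_[(y1-q[:,1])/s,(x1-q[:,0])/s]
        w=np.zeros_like(m); cv2.fillPoly(w,[np.int32(px*256)],1.,cv2.LINE_8,8)
        return np.sum((w-m)**2)
    best=min((minimize(cost,[x,y,t],method="Nelder-Mead",options=dict(initial_simplex=np.array([[x,y,t],[x+.01,y,t],[x,y+.01,t],[x,y,t+.2]]))) for t in th),key=lambda r:r.fun)
    return best.x,best.fun/m.sum()
E
python3 - <<'E'
from fit import *
d=dict(np.load("top0.npz"))
def run(name,x,y,z,poly,kind,th):
    h=.08; s=.0005
    o=ortho(d,x-h,x+h,y-h,y+h,z,.5); hsv=cv2.cvtColor(o,cv2.COLOR_RGB2HSV).astype(int); f=o.astype(int)
    c=kind
    if c=="brass": m=(hsv[...,0]>22)&(hsv[...,0]<36)&(hsv[...,1]>110)&(f[...,1]>80)
    if c=="bone": m=(f[...,2]>100)&(f[...,2]>f[...,0]*.85)
    if c=="dark": 
        m=f[...,0]<(100); 
    if c=="check": m=(f.sum(-1)<125)
    m=m.astype(np.uint8)
    k=31 if c=="brass" else 1
    m=cv2.morphologyEx(m,cv2.MORPH_CLOSE,cv2.getStructuringElement(cv2.MORPH_ELLIPSE,(13,13)))
    n,lab,st,ce=cv2.connectedComponentsWithStats(m)
    ctr=np.array([160,160]); cand=[i for i in range(1,n) if st[i,4]>600 and st[i,0]>0 and st[i,1]>0 and st[i,0]+st[i,2]<320 and st[i,1]+st[i,3]<320]
    i=min(cand,key=lambda i:np.hypot(*(ce[i]-ctr)))
    m=(lab==i)
    p,e=fit(m,x+h,y+h,s,poly,x+h-ce[i][1]*s,y+h-ce[i][0]*s,np.deg2rad(th))
    print(name,p[:2].round(4),np.rad2deg(p[2]).round(1),"err",round(float(e),3),"area",m.sum()*s*s*1e6)
A=range(-180,180,30)
run("tL",.505,.381,.006,L,"dark",[-10,0,10,20])
run("tround",.631,.144,.006,CH,"dark",[0])
run("tR",.638,-.133,.006,LR,"dark",[-10,0,10])
run("thex",.502,-.401,.006,HEX,"dark",[-10,0,10])
run("left",.441,.062,.006,L,"brass",A)
run("right",.456,-.199,.006,LR,"brass",A)
run("check",.413,-.073,.012,CH,"check",[0])
run("inlay",.42,.212,.007,HEX,"bone",A)
for p in [(290,258),(290,280),(310,290),(312,300),(300,262)]: print(p,depthz(d,*p).round(3))
print(cv2.projectPoints(np.float32([[0,0,0],[.209,-.509,.231]]),d["rvec"],d["tvec"],d["intrinsics"],d["D"])[0].reshape(-1,2))
E
```

```text
tL [0.4803 0.3637] 9.2 err 0.051 area 2236.0
tround [0.6306 0.1436] 8.8 err 0.085 area 1143.75
tR [ 0.6081 -0.1166] 0.6 err 0.072 area 2196.2500000000005
thex [ 0.5022 -0.3998] 4.0 err 0.066 area 1557.5
left [0.4162 0.0702] -34.1 err 0.194 area 1952.0
right [ 0.4327 -0.2015] 32.8 err 0.456 area 1585.75
check [ 0.4144 -0.0711] 8.7 err 0.065 area 1180.0
inlay [0.4195 0.2135] -29.3 err 0.027 area 1645.5
(290, 258) [ 0.404 -0.018  0.022]
(290, 280) [ 0.35  -0.011  0.026]
(310, 290) [ 0.32  -0.057  0.015]
(312, 300) [ 0.295 -0.059  0.019]
(300, 262) [ 0.393 -0.043 -0.003]
[[303.7788  429.8427 ]
 [550.7109  317.38837]]
```

Run:
```python
from fit import *
d=dict(np.load("top0.npz"))
V=[]
for name,x,y,poly,t0 in [("left",.441,.062,L,-34),("right",.456,-.199,LR,33)]:
    h=.08;s=.0005;o=ortho(d,x-h,x+h,y-h,y+h,.006,.5);f=o.astype(float)
    m=((f[...,1]/(f[...,0]+1)>.75)&(f[...,0]>90)).astype(np.uint8)
    m=cv2.morphologyEx(m,cv2.MORPH_CLOSE,cv2.getStructuringElement(cv2.MORPH_ELLIPSE,(21,21)))
    n,lab,st,ce=cv2.connectedComponentsWithStats(m); i=1+np.argmax(st[1:,4]); m=lab==i
    p,e=fit(m,x+h,y+h,s,poly,x+h-ce[i][1]*s-.016,y+h-ce[i][0]*s,np.deg2rad([t0-15,t0,t0+15]))
    print(name,p[:2].round(4),np.rad2deg(p[2]).round(1),e,m.sum()*.25)
    c,sn=np.cos(p[2]),np.sin(p[2]); q=poly@np.array([[c,sn],[-sn,c]])+p[:2]
    px=np.c_[(y+h-q[:,1])/s,(x+h-q[:,0])/s]
    v=o[...,::-1].copy(); cv2.polylines(v,[np.int32(px)],True,(255,0,255),1); V.append(v)
o=ortho(d,.33,.49,-.15,.01,.012,.5)[...,::-1].copy()
cv2.circle(o,(int((.01+.0711)/.0005),int((.49-.4144)/.0005)),40,(255,0,255),1); V.append(o)
R=ortho(d,.57,.69,.2,.32,.017,.5)[...,::-1]; 
cv2.imwrite("pics/fit.png",np.hstack([cv2.resize(v,(266,266)) for v in V]))
```

```text
left [0.4167 0.0704] -34.3 0.05061614634506002 2337.75
right [ 0.4322 -0.2023] 33.0 0.0645009345391683 2289.0
```

View pics/fit.png

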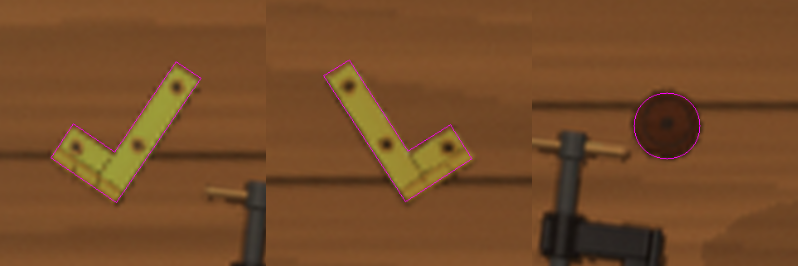

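Outlines fit well (about 5% error). The clamp bar ends about 2–5 mm from the checker, so I'll grip it on a diagonal with the jaw part-open. Next is a move planner: chained waypoints into tool-frame fractions.

```bash
cat > plan.py <<'E'
from h import *
from scipy.spatial.transform import Rotation as Ro
def Rd(phi):
    c,s=np.cos(np.deg2rad(phi)),np.sin(np.deg2rad(phi)); return np.array([[c,s,0],[s,-c,0],[0,0,-1.]])
def chain(wps):
    """print shift/turn fractions for consecutive (x,y,z,phi) waypoints, from the measured pose"""
    s=env.observe(); p,R=s["position"],s["tool_rot"]
    print("t",round(s["time_s"],1),p.round(4),"yaw",np.rad2deg(np.arctan2(R[1,0],R[0,0])).round(1),"w",s["grip_width"])
    for w in wps:
        q,Q=np.array(w[:3]),Rd(w[3])
        d=R.T@(q-p)/.3; t=Ro.from_matrix(R.T@Q).as_rotvec(degrees=True)/45
        print(w,"shift",d.round(3),"turn",t.round(3),"rows",round(max(np.linalg.norm(q-p)/.0417,np.linalg.norm(t)*45/7.16),1)); p,R=q,Q
def place(part,gx,tgt):
    """grasp point at gx along part x -> xy"""
    x,y,a=part; return x+gx*np.cos(np.deg2rad(a)),y+gx*np.sin(np.deg2rad(a))
E
python3 - <<'E'
from plan import *
d=dict(np.load("top0.npz"))
m=max(depthz(d,u,v)[2] for u in range(278,318,2) for v in range(256,306,2)); print("clamp top",m)
g=place((.4322,-.2023,33),.024,0); t=place((.6081,-.1166,.6),.024,0); print(g,t)
mid=(.33,-.34)
chain([(*mid,.15,28),(*g,.07,33),(*g,.002,33),(*g,.1,33),(*t,.1,.6),(*t,.03,.6),(*t,.0085,.6),(*t,.1,.6)])
E
```

```text
clamp top 0.15831556576129563
(np.float64(0.45232809363069015), np.float64(-0.18922866315963935)) (np.float64(0.6320986840647722), np.float64(-0.1163486771812101))
t 0.1 [ 0.209  -0.5085  0.2308] yaw 22.3 w 0.08496433262395416
(0.33, -0.34, 0.15, 28) shift [ 0.587 -0.366  0.27 ] turn [-0.002 -0.    -0.126] rows 5.3
(np.float64(0.45232809363069015), np.float64(-0.18922866315963935), 0.07, 33) shift [ 0.596 -0.252  0.267] turn [ 0.     0.    -0.111] rows 5.0
(np.float64(0.45232809363069015), np.float64(-0.18922866315963935), 0.002, 33) shift [0.    0.    0.227] turn [0. 0. 0.] rows 1.6
(np.float64(0.45232809363069015), np.float64(-0.18922866315963935), 0.1, 33) shift [ 0.     0.    -0.327] turn [0. 0. 0.] rows 2.4
(np.float64(0.6320986840647722), np.float64(-0.1163486771812101), 0.1, 0.6) shift [0.635 0.123 0.   ] turn [0.   0.   0.72] rows 4.7
(np.float64(0.6320986840647722), np.float64(-0.1163486771812101), 0.03, 0.6) shift [0.    0.    0.233] turn [0. 0. 0.] rows 1.7
(np.float64(0.6320986840647722), np.float64(-0.1163486771812101), 0.0085, 0.6) shift [0.    0.    0.072] turn [0. 0. 0.] rows 0.5
(np.float64(0.6320986840647722), np.float64(-0.1163486771812101), 0.1, 0.6) shift [ 0.     0.    -0.305] turn [0. 0. 0.] rows 2.2
```

>>> step_arm([
  [[0.1,-0.06,0.04],[0,0,-0.02]],
  [[0.24,-0.15,0.11],[0,0,-0.05]],
  [[0.36,-0.22,0.16],[0,0,-0.08]],
  [[0.48,-0.3,0.22],[0,0,-0.11]],
  [[0.587,-0.366,0.27],[-0.002,0,-0.126]],
  [[0.587,-0.366,0.27],[-0.002,0,-0.126]],
  [[0.587,-0.366,0.27],[-0.002,0,-0.126]],
], jaw=40, grip_force=45)

```text
time_s: 0.68
position: [0.3312, -0.3364, 0.1487]
tool_rot: [[0.881, 0.473, -0.001], [0.473, -0.881, 0.003], [0.0, -0.003, -1.0]]
ft_force: [0.1, -0.5, -0.8]
grip_width: 0.04
gripper_force: 0.0
```

>>> step_arm([
  [[0.1,-0.04,0.04],[0,0,-0.02]],
  [[0.22,-0.09,0.1],[0,0,-0.04]],
  [[0.34,-0.14,0.15],[0,0,-0.06]],
  [[0.46,-0.2,0.21],[0,0,-0.09]],
  [[0.55,-0.235,0.25],[0,0,-0.11]],
  [[0.596,-0.252,0.267],[0,0,-0.111]],
  [[0.596,-0.252,0.267],[0,0,-0.111]],
  [[0.596,-0.252,0.267],[0,0,-0.111]],
  [[0.596,-0.252,0.267],[0,0,-0.111]],
])

```text
time_s: 1.43
position: [0.4524, -0.1909, 0.0705]
tool_rot: [[0.839, 0.544, 0.001], [0.544, -0.839, -0.002], [-0.0, 0.002, -1.0]]
ft_force: [-0.2, -0.7, -0.5]
grip_width: 0.0401
gripper_force: 0.0
```

Run:
```python
from plan import *
g=(.4523,-.1892)
chain([(*g,.07,33),(*g,.002,33)])
d=get_image("wrist"); cv2.imwrite("pics/w1.png",d["img"][...,::-1])
# predicted outline of the leaf in the wrist view
from fit import LR
c,s=np.cos(np.deg2rad(33)),np.sin(np.deg2rad(33)); q=LR@np.array([[c,s],[-s,c]])+[.4322,-.2023]
uv=cv2.projectPoints(np.c_[q,np.full(6,.006)],d["rvec"],d["tvec"],d["intrinsics"],d["D"])[0].reshape(-1,2); 
v=d["img"][...,::-1].copy(); cv2.polylines(v,[np.int32(uv)],True,(255,0,255),1); cv2.imwrite("pics/w1.png",v)
```

```text
t 1.4 [ 0.4524 -0.1909  0.0705] yaw 32.9 w 0.040090173161295095
(0.4523, -0.1892, 0.07, 33) shift [ 0.003 -0.005  0.002] turn [ 0.003  0.    -0.001] rows 0.0
(0.4523, -0.1892, 0.002, 33) shift [0.    0.    0.227] turn [0. 0. 0.] rows 1.6
```

View pics/w1.png

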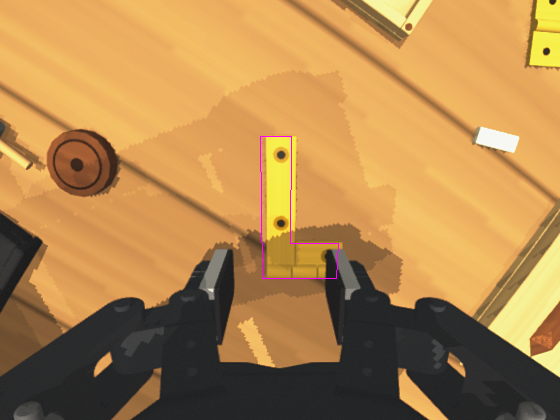

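The wrist view shows the right leaf at (280,205) centred between the fingers, with the predicted outline about 3 px (2 mm) off. That's good enough, so I descend and grip.

>>> step_arm([
  [[0,0,0.08],[0,0,0]],
  [[0,0,0.15],[0,0,0]],
  [[0,0,0.19],[0,0,0]],
  [[0,0,0.215],[0,0,0]],
  [[0,0,0.227],[0,0,0]],
  [[0,0,0.227],[0,0,0]],
  [[0,0,0.227],[0,0,0]],
])

```text
time_s: 2.07
position: [0.4528, -0.1903, 0.0026]
tool_rot: [[0.839, 0.544, 0.002], [0.544, -0.839, -0.002], [0.0, 0.003, -1.0]]
ft_force: [0.3, -0.6, 0.8]
grip_width: 0.04
gripper_force: 0.0
```

>>> step_arm([
  [[0,0,0],[0,0,0]],
  [[0,0,0],[0,0,0]],
  [[0,0,0],[0,0,0]],
  [[0,0,0],[0,0,0]],
  [[0,0,0],[0,0,0]],
  [[0,0,0],[0,0,0]],
], jaw=10)

```text
time_s: 2.57
position: [0.453, -0.1901, 0.0029]
tool_rot: [[0.839, 0.545, 0.002], [0.545, -0.839, -0.003], [0.0, 0.003, -1.0]]
ft_force: [-1.4, -0.5, 5.1]
grip_width: 0.0158
gripper_force: 43.8
```

>>> step_arm([
  [[0,0,-0.03],[0,0,0]],
  [[0,0,-0.08],[0,0,0]],
  [[0,0,-0.15],[0,0,0]],
  [[0,0,-0.23],[0,0,0]],
  [[0,0,-0.3],[0,0,0]],
  [[0,0,-0.327],[0,0,0]],
  [[0,0,-0.327],[0,0,0]],
  [[0,0,-0.327],[0,0,0]],
])

```text
time_s: 3.23
position: [0.4523, -0.1894, 0.0999]
tool_rot: [[0.839, 0.545, 0.001], [0.545, -0.839, -0.001], [-0.0, 0.001, -1.0]]
ft_force: [0.3, -0.5, -1.9]
grip_width: 0.0156
gripper_force: 44.1
```

Run:
```python
from plan import *
d=get_image("wrist"); cv2.imwrite("pics/w2.png",d["img"][...,::-1]); s=env.observe(); print(s["position"],s["tool_rot"],s["grip_width"],s["ft_force"])
```

```text
[ 0.45208215 -0.18925738  0.09923889] [[ 8.38685876e-01  5.44615132e-01 -5.99545870e-04]
 [ 5.44614920e-01 -8.38686086e-01 -4.87550474e-04]
 [-7.68358145e-04  8.23800702e-05 -9.99999701e-01]] 0.015762178441293198 [ 0.3554781   0.85121445 -2.11353445]
```

View pics/w2.png

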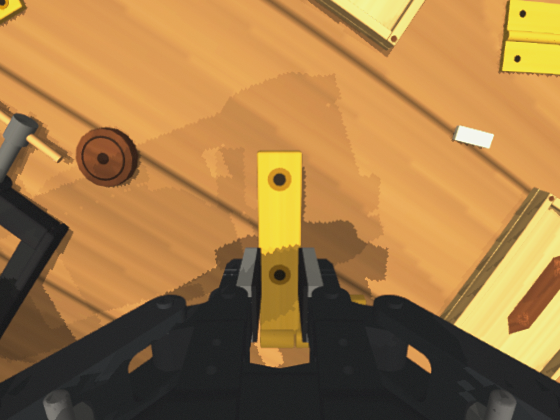

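The leaf is held level along tool x (280,250), weight about 1.1 N. On to the right tray.

>>> step_arm([
  [[0.04,0.01,0],[0,0,0.06]],
  [[0.12,0.02,0],[0,0,0.14]],
  [[0.22,0.04,0],[0,0,0.26]],
  [[0.32,0.06,0],[0,0,0.38]],
  [[0.42,0.08,0],[0,0,0.5]],
  [[0.52,0.1,0],[0,0,0.6]],
  [[0.59,0.115,0],[0,0,0.68]],
  [[0.62,0.12,0],[0,0,0.72]],
  [[0.635,0.123,0],[0,0,0.72]],
  [[0.635,0.123,0],[0,0,0.72]],
])

```text
time_s: 4.12
position: [0.6323, -0.1163, 0.0983]
tool_rot: [[1.0, 0.012, -0.002], [0.012, -1.0, -0.0], [-0.002, 0.0, -1.0]]
ft_force: [-1.0, -0.6, -1.2]
grip_width: 0.0161
gripper_force: 44.1
```

>>> step_arm([
  [[0,0,0.03],[0,0,0]],
  [[0,0,0.1],[0,0,0]],
  [[0,0,0.17],[0,0,0]],
  [[0,0,0.22],[0,0,0]],
  [[0,0,0.25],[0,0,0]],
  [[0,0,0.25],[0,0,0]],
  [[0,0,0.25],[0,0,0]],
])

```text
time_s: 4.7
position: [0.6321, -0.1173, 0.0251]
tool_rot: [[1.0, 0.01, 0.0], [0.01, -1.0, -0.001], [0.0, 0.001, -1.0]]
ft_force: [0.3, 0.3, -1.2]
grip_width: 0.0156
gripper_force: 44.1
```

Run:
```python
from plan import *
from fit import *
t=(.6321,-.1163)
chain([(*t,.009,.6)])
d=get_image("wrist")
c,s=np.cos(np.deg2rad(.6)),np.sin(np.deg2rad(.6)); q=LR@np.array([[c,s],[-s,c]])+[.6081,-.1166]
uv=cv2.projectPoints(np.c_[q,np.full(6,.006)],d["rvec"],d["tvec"],d["intrinsics"],d["D"])[0].reshape(-1,2); 
v=d["img"][...,::-1].copy(); cv2.polylines(v,[np.int32(uv)],True,(255,0,255),1); cv2.imwrite("pics/w3.png",v)
```

```text
t 4.7 [ 0.6321 -0.1173  0.0251] yaw 0.6 w 0.015612344456803687
(0.6321, -0.1163, 0.009, 0.6) shift [-0.    -0.003  0.054] turn [ 0.002 -0.    -0.   ] rows 0.4
```

View pics/w3.png

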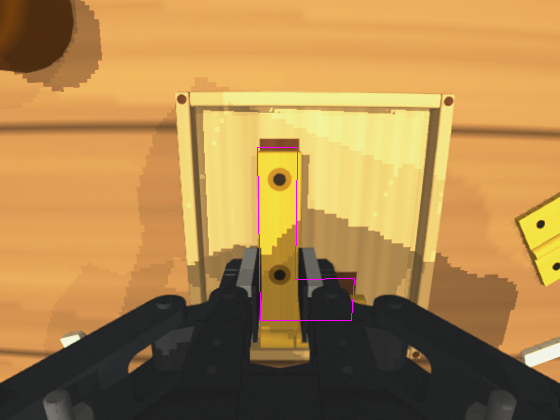

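The leaf lies over its silhouette; the visible silhouette edge (280,139) is a few mm ahead of the prediction, so I shift +2.5 mm in x and set it down.

>>> step_arm([
  [[0.008,-0.003,0.02],[0,0,0]],
  [[0.008,-0.003,0.035],[0,0,0]],
  [[0.008,-0.003,0.045],[0,0,0]],
  [[0.008,-0.003,0.05],[0,0,0]],
  [[0.008,-0.003,0.055],[0,0,0]],
  [[0.008,-0.003,0.055],[0,0,0]],
  [[0.008,-0.003,0.055],[0,0,0]],
])

```text
time_s: 5.33
position: [0.6349, -0.116, 0.009]
tool_rot: [[1.0, 0.011, 0.001], [0.011, -1.0, -0.001], [0.001, 0.001, -1.0]]
ft_force: [-2.0, 1.0, 1.6]
grip_width: 0.016
gripper_force: 44.6
```

>>> step_arm([
  [[0,0,0],[0,0,0]],
  [[0,0,0],[0,0,0]],
  [[0,0,0],[0,0,0]],
  [[0,0,0],[0,0,0]],
  [[0,0,0],[0,0,0]],
], jaw=38)

```text
time_s: 5.75
position: [0.635, -0.1161, 0.0086]
tool_rot: [[1.0, 0.01, 0.001], [0.01, -1.0, -0.001], [0.001, 0.001, -1.0]]
ft_force: [-0.3, -0.3, -0.7]
grip_width: 0.038
gripper_force: 0.0
```

>>> step_arm([
  [[0,0,-0.04],[0,0,0]],
  [[0,0,-0.12],[0,0,0]],
  [[0,0,-0.24],[0,0,0]],
  [[0,0,-0.32],[0,0,0]],
  [[0,0,-0.37],[0,0,0]],
  [[0,0,-0.37],[0,0,0]],
  [[0,0,-0.37],[0,0,0]],
])

```text
time_s: 6.33
position: [0.6349, -0.1159, 0.1205]
tool_rot: [[1.0, 0.01, 0.002], [0.01, -1.0, -0.002], [0.002, 0.002, -1.0]]
ft_force: [-0.8, -0.8, -0.1]
grip_width: 0.0378
gripper_force: 0.0
```

Run:
```python
from plan import *
d=get_image("wrist"); cv2.imwrite("pics/w4.png",d["img"][...,::-1])
c=(.4144,-.0711); t=(.6306,.1436)
chain([(.52,-.09,.12,-28),(*c,.07,-55),(*c,.002,-55),(*c,.1,-55),(.52,.04,.1,-40),(*t,.1,-25),(*t,.03,-25),(*t,.009,-25),(*t,.1,-25)])
```

```text
t 6.4 [ 0.6344 -0.1157  0.1192] yaw 0.6 w 0.03809768519691083
(0.52, -0.09, 0.12, -28) shift [-0.38  -0.09  -0.003] turn [ 0.001 -0.     0.636] rows 4.0
(0.4144, -0.0711, 0.07, -55) shift [-0.34   0.11   0.167] turn [0.  0.  0.6] rows 3.8
(0.4144, -0.0711, 0.002, -55) shift [0.    0.    0.227] turn [0. 0. 0.] rows 1.6
(0.4144, -0.0711, 0.1, -55) shift [ 0.     0.    -0.327] turn [0. 0. 0.] rows 2.4
(0.52, 0.04, 0.1, -40) shift [-0.101 -0.501  0.   ] turn [ 0.     0.    -0.333] rows 3.7
(0.6306, 0.1436, 0.1, -25) shift [ 0.06  -0.502  0.   ] turn [ 0.     0.    -0.333] rows 3.6
(0.6306, 0.1436, 0.03, -25) shift [0.    0.    0.233] turn [0. 0. 0.] rows 1.7
(0.6306, 0.1436, 0.009, -25) shift [0.   0.   0.07] turn [0. 0. 0.] rows 0.5
(0.6306, 0.1436, 0.1, -25) shift [ 0.     0.    -0.303] turn [0. 0. 0.] rows 2.2
```

View pics/w4.png

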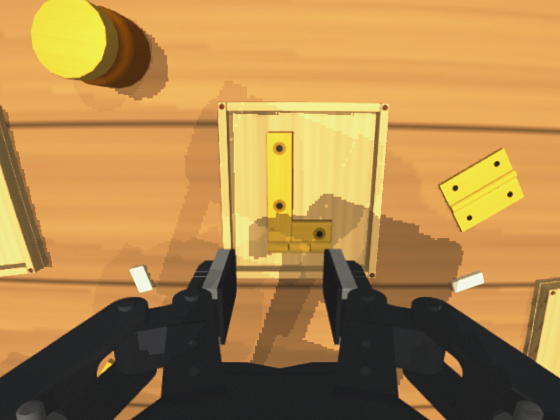

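The right leaf covers its silhouette completely (280,190). Now the checker.

>>> step_arm([
  [[-0.06,-0.02,0],[0,0,0.1]],
  [[-0.16,-0.04,0],[0,0,0.22]],
  [[-0.26,-0.06,0],[0,0,0.36]],
  [[-0.34,-0.08,0],[0,0,0.5]],
  [[-0.38,-0.09,0],[0,0,0.636]],
  [[-0.38,-0.09,0],[0,0,0.636]],
  [[-0.38,-0.09,0],[0,0,0.636]],
], jaw=55)

```text
time_s: 6.97
position: [0.5203, -0.09, 0.1189]
tool_rot: [[0.884, -0.468, -0.0], [-0.468, -0.884, -0.001], [0.0, 0.001, -1.0]]
ft_force: [0.6, -0.7, -0.3]
grip_width: 0.0546
gripper_force: 0.0
```

>>> step_arm([
  [[-0.06,0.02,0.02],[0,0,0.1]],
  [[-0.16,0.05,0.06],[0,0,0.22]],
  [[-0.26,0.08,0.1],[0,0,0.36]],
  [[-0.32,0.1,0.14],[0,0,0.5]],
  [[-0.34,0.11,0.167],[0,0,0.6]],
  [[-0.34,0.11,0.167],[0,0,0.6]],
  [[-0.34,0.11,0.167],[0,0,0.6]],
  [[-0.34,0.11,0.167],[0,0,0.6]],
])

```text
time_s: 7.63
position: [0.4166, -0.072, 0.0695]
tool_rot: [[0.576, -0.817, 0.002], [-0.817, -0.576, -0.002], [0.003, -0.0, -1.0]]
ft_force: [0.9, 0.0, -1.0]
grip_width: 0.0553
gripper_force: 0.0
```

Run:
```python
from plan import *
d=get_image("wrist")
c=(.4144,-.0711); chain([(*c,.002,-55)])
q=np.array([[np.cos(a),np.sin(a)] for a in np.linspace(0,6.28,40)])*.02+c
uv=cv2.projectPoints(np.c_[q,np.full(40,.012)],d["rvec"],d["tvec"],d["intrinsics"],d["D"])[0].reshape(-1,2); 
v=d["img"][...,::-1].copy(); cv2.polylines(v,[np.int32(uv)],True,(255,0,255),1); cv2.imwrite("pics/w5.png",v)
```

```text
t 7.7 [ 0.4164 -0.0719  0.0696] yaw -54.8 w 0.054987292911467325
(0.4144, -0.0711, 0.002, -55) shift [-0.007  0.004  0.225] turn [-0.001 -0.004  0.003] rows 1.6
```

View pics/w5.png

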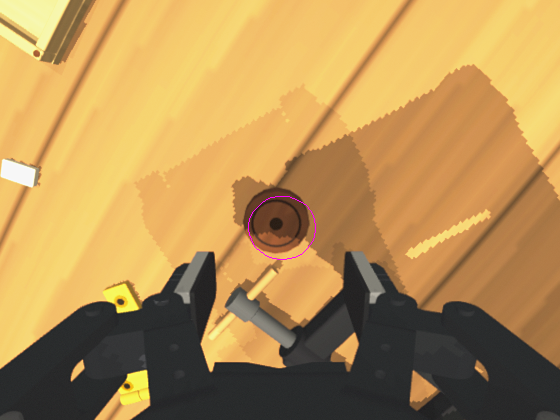

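The checker is at (276,221), about 4 mm ahead of the prediction; the clamp bar end (277,268) is clear of both fingers. I correct and descend.

>>> step_arm([
  [[0.005,-0.004,0.06],[0,-0.004,0.003]],
  [[0.005,-0.004,0.13],[0,-0.004,0.003]],
  [[0.005,-0.004,0.18],[0,-0.004,0.003]],
  [[0.005,-0.004,0.21],[0,-0.004,0.003]],
  [[0.005,-0.004,0.222],[0,-0.004,0.003]],
  [[0.005,-0.004,0.222],[0,-0.004,0.003]],
  [[0.005,-0.004,0.222],[0,-0.004,0.003]],
])

```text
time_s: 8.27
position: [0.4176, -0.0722, 0.0031]
tool_rot: [[0.572, -0.82, -0.0], [-0.82, -0.572, 0.001], [-0.001, -0.0, -1.0]]
ft_force: [0.5, -0.4, 0.0]
grip_width: 0.055
gripper_force: 0.0
```

>>> step_arm([
  [[0,0,0],[0,0,0]],
  [[0,0,0],[0,0,0]],
  [[0,0,0],[0,0,0]],
  [[0,0,0],[0,0,0]],
  [[0,0,0],[0,0,0]],
  [[0,0,0],[0,0,0]],
], jaw=30, grip_force=30)

```text
time_s: 8.77
position: [0.4175, -0.0722, 0.0036]
tool_rot: [[0.572, -0.821, 0.001], [-0.821, -0.572, 0.0], [0.0, -0.001, -1.0]]
ft_force: [-0.5, 0.2, 4.9]
grip_width: 0.038
gripper_force: 29.5
```

>>> step_arm([
  [[0,0,-0.03],[0,0,0]],
  [[0,0,-0.08],[0,0,0]],
  [[0,0,-0.15],[0,0,0]],
  [[0,0,-0.23],[0,0,0]],
  [[0,0,-0.3],[0,0,0]],
  [[0,0,-0.327],[0,0,0]],
  [[0,0,-0.327],[0,0,0]],
  [[0,0,-0.327],[0,0,0]],
])

```text
time_s: 9.43
position: [0.4169, -0.072, 0.1005]
tool_rot: [[0.571, -0.821, -0.001], [-0.821, -0.571, 0.001], [-0.001, 0.0, -1.0]]
ft_force: [0.1, 1.0, -0.7]
grip_width: 0.0383
gripper_force: 30.2
```

Run:
```python
from plan import *
d=get_image("wrist"); cv2.imwrite("pics/w6.png",d["img"][...,::-1])
t=(.6306,.1436)
chain([(.52,.04,.1,-40),(*t,.1,-25),(*t,.03,-25)])
```

```text
t 9.5 [ 0.4166 -0.0719  0.1   ] yaw -55.2 w 0.03844428771947965
(0.52, 0.04, 0.1, -40) shift [-0.109 -0.496 -0.   ] turn [ 0.001  0.003 -0.337] rows 3.7
(0.6306, 0.1436, 0.1, -25) shift [ 0.06  -0.502  0.   ] turn [ 0.     0.    -0.333] rows 3.6
(0.6306, 0.1436, 0.03, -25) shift [0.    0.    0.233] turn [0. 0. 0.] rows 1.7
```

View pics/w6.png

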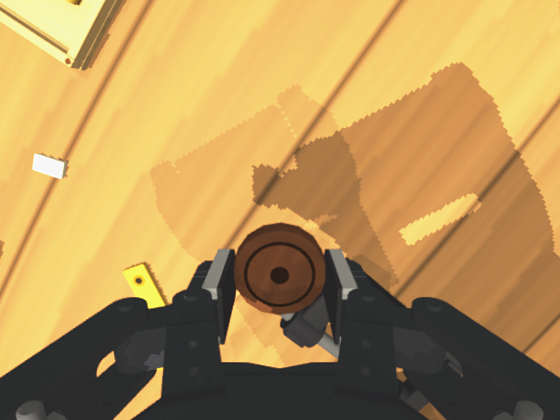

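The checker is held level at (279,270). Carrying it to the disc tray.

>>> step_arm([
  [[-0.01,-0.06,0],[0,0,-0.03]],
  [[-0.03,-0.16,0],[0,0,-0.1]],
  [[-0.06,-0.28,0],[0,0,-0.18]],
  [[-0.09,-0.4,0],[0,0,-0.26]],
  [[-0.109,-0.496,0],[0,0,-0.337]],
  [[-0.109,-0.496,0],[0,0,-0.337]],
])

```text
time_s: 9.98
position: [0.5227, 0.0429, 0.0991]
tool_rot: [[0.77, -0.638, -0.002], [-0.638, -0.77, 0.002], [-0.002, -0.001, -1.0]]
ft_force: [-1.9, -0.3, -0.2]
grip_width: 0.0381
gripper_force: 30.2
```

>>> step_arm([
  [[0.01,-0.06,0],[0,0,-0.04]],
  [[0.02,-0.16,0],[0,0,-0.1]],
  [[0.03,-0.28,0],[0,0,-0.18]],
  [[0.05,-0.4,0],[0,0,-0.26]],
  [[0.06,-0.48,0],[0,0,-0.32]],
  [[0.06,-0.502,0],[0,0,-0.333]],
  [[0.06,-0.502,0],[0,0,-0.333]],
  [[0.06,-0.502,0],[0,0,-0.333]],
])

```text
time_s: 10.65
position: [0.63, 0.143, 0.0994]
tool_rot: [[0.906, -0.424, -0.004], [-0.424, -0.906, 0.001], [-0.004, 0.001, -1.0]]
ft_force: [-0.7, -0.7, 0.5]
grip_width: 0.0381
gripper_force: 30.3
```

>>> step_arm([
  [[0,0,0.03],[0,0,0]],
  [[0,0,0.1],[0,0,0]],
  [[0,0,0.16],[0,0,0]],
  [[0,0,0.21],[0,0,0]],
  [[0,0,0.22],[0,0,0]],
  [[0,0,0.22],[0,0,0]],
  [[0,0,0.22],[0,0,0]],
])

```text
time_s: 11.23
position: [0.631, 0.1431, 0.0354]
tool_rot: [[0.906, -0.423, -0.001], [-0.423, -0.906, 0.001], [-0.001, -0.001, -1.0]]
ft_force: [0.0, 0.6, 0.1]
grip_width: 0.0381
gripper_force: 30.3
```

Run:
```python
from plan import *
d=get_image("wrist"); t=np.array((.6306,.1436)); chain([(*t,.0095,-25)])
s=env.observe(); p=s["position"]
q=np.array([[np.cos(a),np.sin(a)] for a in np.linspace(0,6.28,40)])*.02
v=d["img"][...,::-1].copy()
for c,z,col in [(t,.006,(255,0,255)),(p[:2],p[2]+.008,(255,255,0))]:
    uv=cv2.projectPoints(np.c_[q+c,np.full(40,z)],d["rvec"],d["tvec"],d["intrinsics"],d["D"])[0].reshape(-1,2); cv2.polylines(v,[np.int32(uv)],True,col,1)
cv2.imwrite("pics/w7.png",v)
```

```text
t 11.3 [0.6313 0.1433 0.0358] yaw -25.0 w 0.03834666746331363
(np.float64(0.6306), np.float64(0.1436), 0.0095, -25) shift [-0.002  0.     0.088] turn [-0.002  0.    -0.001] rows 0.6
```

View pics/w7.png

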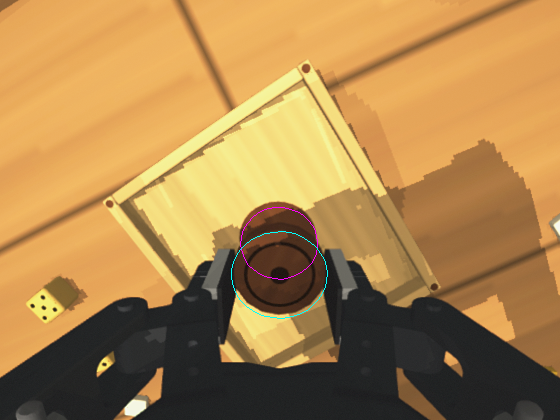

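The checker matches the expected hand position, and the disc (279,240) is about 2 mm ahead of its prediction. Setting it down with a slight shift.

>>> step_arm([
  [[0.005,0,0.03],[0,0,0]],
  [[0.005,0,0.055],[0,0,0]],
  [[0.005,0,0.07],[0,0,0]],
  [[0.005,0,0.08],[0,0,0]],
  [[0.005,0,0.086],[0,0,0]],
  [[0.005,0,0.086],[0,0,0]],
  [[0.005,0,0.086],[0,0,0]],
])

```text
time_s: 11.87
position: [0.632, 0.143, 0.0096]
tool_rot: [[0.906, -0.423, -0.002], [-0.423, -0.906, 0.001], [-0.002, -0.0, -1.0]]
ft_force: [-3.6, -1.0, 6.8]
grip_width: 0.0384
gripper_force: 30.9
```

>>> step_arm([
  [[0,0,0],[0,0,0]],
  [[0,0,0],[0,0,0]],
  [[0,0,0],[0,0,0]],
  [[0,0,0],[0,0,0]],
  [[0,0,0],[0,0,0]],
], jaw=56)

```text
time_s: 12.28
position: [0.6323, 0.1431, 0.0088]
tool_rot: [[0.906, -0.423, -0.001], [-0.423, -0.906, 0.001], [-0.002, -0.001, -1.0]]
ft_force: [0.4, 0.5, -0.3]
grip_width: 0.0555
gripper_force: 0.0
```

>>> step_arm([
  [[0,0,-0.04],[0,0,0]],
  [[0,0,-0.12],[0,0,0]],
  [[0,0,-0.24],[0,0,0]],
  [[0,0,-0.32],[0,0,0]],
  [[0,0,-0.37],[0,0,0]],
  [[0,0,-0.37],[0,0,0]],
  [[0,0,-0.37],[0,0,0]],
])

```text
time_s: 12.87
position: [0.6325, 0.1429, 0.1209]
tool_rot: [[0.906, -0.423, 0.001], [-0.423, -0.906, 0.001], [0.0, -0.001, -1.0]]
ft_force: [0.8, -0.5, -0.2]
grip_width: 0.056
gripper_force: 0.0
```

Run:
```python
from plan import *
d=get_image("wrist"); cv2.imwrite("pics/w8.png",d["img"][...,::-1])
g=place((.4167,.0704,-34.3),.024,0); t=place((.4803,.3637,9.2),.024,0); print(g,t)
chain([(*g,.07,-34.3),(*g,.003,-34.3),(*g,.1,-34.3),(.48,.22,.1,-12),(*t,.1,9.2),(*t,.03,9.2)])
```

```text
(np.float64(0.43652635906789833), np.float64(0.05687537482549829)) (np.float64(0.5039912703617517), np.float64(0.36753714850460406))
t 12.9 [0.632  0.1429 0.1196] yaw -25.0 w 0.055983991089797715
(np.float64(0.43652635906789833), np.float64(0.05687537482549829), 0.07, -34.3) shift [-0.469  0.535  0.166] turn [0.    0.003 0.207] rows 5.3
(np.float64(0.43652635906789833), np.float64(0.05687537482549829), 0.003, -34.3) shift [0.    0.    0.223] turn [0. 0. 0.] rows 1.6
(np.float64(0.43652635906789833), np.float64(0.05687537482549829), 0.1, -34.3) shift [ 0.     0.    -0.323] turn [0. 0. 0.] rows 2.3
(0.48, 0.22, 0.1, -12) shift [-0.187 -0.531  0.   ] turn [ 0.     0.    -0.496] rows 4.0
(np.float64(0.5039912703617517), np.float64(0.36753714850460406), 0.1, 9.2) shift [-0.024 -0.498  0.   ] turn [ 0.     0.    -0.471] rows 3.6
(np.float64(0.5039912703617517), np.float64(0.36753714850460406), 0.03, 9.2) shift [0.    0.    0.233] turn [0. 0. 0.] rows 1.7
```

View pics/w8.png

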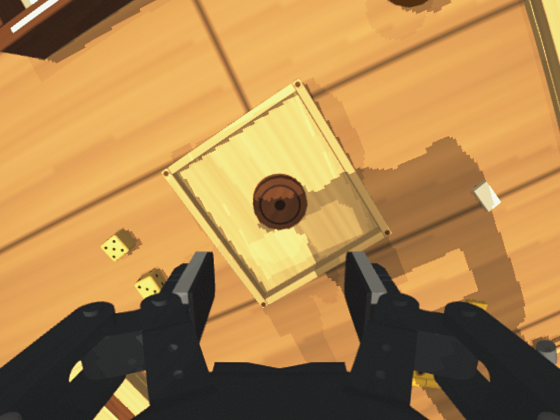

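The checker sits centred on its disc (280,202) and the dice are untouched. Left leaf next, with a narrower jaw because of the clamp.

>>> step_arm([
  [[-0.04,0.05,0],[0,0,0.02]],
  [[-0.12,0.14,0.02],[0,0,0.06]],
  [[-0.22,0.25,0.05],[0,0,0.1]],
  [[-0.32,0.36,0.09],[0,0,0.15]],
  [[-0.4,0.46,0.13],[0,0,0.19]],
  [[-0.45,0.515,0.155],[0,0.003,0.207]],
  [[-0.469,0.535,0.166],[0,0.003,0.207]],
  [[-0.469,0.535,0.166],[0,0.003,0.207]],
  [[-0.469,0.535,0.166],[0,0.003,0.207]],
], jaw=33, grip_force=45)

```text
time_s: 13.67
position: [0.4377, 0.057, 0.0701]
tool_rot: [[0.826, -0.564, 0.001], [-0.564, -0.826, 0.0], [0.001, -0.001, -1.0]]
ft_force: [0.5, 0.2, -0.0]
grip_width: 0.0328
gripper_force: 0.0
```

Run:
```python
from plan import *
from fit import *
g=(.4365,.0569); chain([(*g,.003,-34.3)])
d=get_image("wrist"); f=d["img"].astype(float)
m=((f[...,1]/(f[...,0]+1)>.72)&(f[...,0]>90)&(f[...,2]/(f[...,0]+1)<.25)).astype(np.uint8)
n,lab,st,ce=cv2.connectedComponentsWithStats(cv2.morphologyEx(m,cv2.MORPH_CLOSE,np.ones((9,9))))
c,s=np.cos(np.deg2rad(-34.3)),np.sin(np.deg2rad(-34.3)); q=L@np.array([[c,s],[-s,c]])+[.4167,.0704]
uv=cv2.projectPoints(np.c_[q,np.full(6,.006)],d["rvec"],d["tvec"],d["intrinsics"],d["D"])[0].reshape(-1,2); print(uv.round())
print([(st[i].tolist(),ce[i].round()) for i in range(1,n) if st[i,4]>800])
np.savez("w9.npz",**d)
```

```text
t 13.7 [0.4377 0.057  0.0701] yaw -34.3 w 0.03276261349132402
(0.4365, 0.0569, 0.003, -34.3) shift [-0.003  0.003  0.224] turn [-0.001 -0.001 -0.001] rows 1.6
[[295. 282.]
 [297. 140.]
 [266. 140.]
 [267. 246.]
 [219. 246.]
 [221. 281.]]
[([218, 137, 76, 142, 3445], array([272., 237.]))]
```

Predicted and seen outlines agree to within 3 px. Grip.

>>> step_arm([
  [[0,0,0.08],[0,0,0]],
  [[0,0,0.15],[0,0,0]],
  [[0,0,0.19],[0,0,0]],
  [[0,0,0.215],[0,0,0]],
  [[0,0,0.223],[0,0,0]],
  [[0,0,0.223],[0,0,0]],
  [[0,0,0.223],[0,0,0]],
])

```text
time_s: 14.3
position: [0.4378, 0.0571, 0.0039]
tool_rot: [[0.826, -0.564, 0.002], [-0.564, -0.826, -0.0], [0.002, -0.001, -1.0]]
ft_force: [-0.8, -0.2, 0.3]
grip_width: 0.0329
gripper_force: 0.0
```

>>> step_arm([
  [[0,0,0],[0,0,0]],
  [[0,0,0],[0,0,0]],
  [[0,0,0],[0,0,0]],
  [[0,0,0],[0,0,0]],
  [[0,0,0],[0,0,0]],
  [[0,0,0],[0,0,0]],
], jaw=10)

```text
time_s: 14.8
position: [0.4376, 0.057, 0.0043]
tool_rot: [[0.826, -0.564, 0.003], [-0.564, -0.826, -0.0], [0.003, -0.001, -1.0]]
ft_force: [-0.6, 1.2, 6.4]
grip_width: 0.0149
gripper_force: 44.1
```

>>> step_arm([
  [[0,0,-0.03],[0,0,0]],
  [[0,0,-0.08],[0,0,0]],
  [[0,0,-0.15],[0,0,0]],
  [[0,0,-0.23],[0,0,0]],
  [[0,0,-0.3],[0,0,0]],
  [[0,0,-0.323],[0,0,0]],
  [[0,0,-0.323],[0,0,0]],
  [[0,0,-0.323],[0,0,0]],
])

```text
time_s: 15.47
position: [0.4367, 0.057, 0.0998]
tool_rot: [[0.826, -0.564, 0.001], [-0.564, -0.826, 0.0], [0.001, -0.0, -1.0]]
ft_force: [-0.3, 0.5, -1.2]
grip_width: 0.015
gripper_force: 44.0
```

>>> step_arm([
  [[-0.02,-0.06,0],[0,0,-0.06]],
  [[-0.06,-0.16,0],[0,0,-0.15]],
  [[-0.1,-0.28,0],[0,0,-0.26]],
  [[-0.14,-0.4,0],[0,0,-0.37]],
  [[-0.175,-0.5,0],[0,0,-0.46]],
  [[-0.187,-0.531,0],[0,0,-0.496]],
  [[-0.187,-0.531,0],[0,0,-0.496]],
  [[-0.187,-0.531,0],[0,0,-0.496]],
])

```text
time_s: 16.13
position: [0.4796, 0.2199, 0.0989]
tool_rot: [[0.978, -0.208, -0.002], [-0.208, -0.978, -0.001], [-0.002, 0.001, -1.0]]
ft_force: [0.6, 0.3, -1.6]
grip_width: 0.0151
gripper_force: 44.1
```

>>> step_arm([
  [[0,-0.06,0],[0,0,-0.05]],
  [[-0.01,-0.16,0],[0,0,-0.14]],
  [[-0.015,-0.28,0],[0,0,-0.26]],
  [[-0.02,-0.4,0],[0,0,-0.37]],
  [[-0.024,-0.47,0],[0,0,-0.45]],
  [[-0.024,-0.498,0],[0,0,-0.471]],
  [[-0.024,-0.498,0],[0,0,-0.471]],
  [[-0.024,-0.498,0],[0,0,-0.471]],
  [[-0.024,-0.498,0],[0,0,-0.471]],
])

```text
time_s: 16.88
position: [0.5045, 0.3659, 0.1002]
tool_rot: [[0.988, 0.157, -0.0], [0.157, -0.988, -0.001], [-0.0, 0.001, -1.0]]
ft_force: [0.3, 0.3, -1.4]
grip_width: 0.015
gripper_force: 44.2
```

Run:
```python
from plan import *
from fit import *
t=(.5040,.3675); chain([(*t,.03,9.2),(*t,.0105,9.2)])
d=get_image("wrist")
c,s=np.cos(np.deg2rad(9.2)),np.sin(np.deg2rad(9.2)); q=L@np.array([[c,s],[-s,c]])+[.4803,.3637]
v=d["img"][...,::-1].copy()
for P,col in [(np.c_[q,np.full(6,.006)],(255,0,255))]:
    uv=cv2.projectPoints(P,d["rvec"],d["tvec"],d["intrinsics"],d["D"])[0].reshape(-1,2); cv2.polylines(v,[np.int32(uv)],True,col,1)
cv2.imwrite("pics/w10.png",v)
```

```text
t 16.9 [0.5045 0.3659 0.1002] yaw 9.0 w 0.014974798749555937
(0.504, 0.3675, 0.03, 9.2) shift [-0.001 -0.006  0.234] turn [ 0.001  0.    -0.004] rows 1.7
(0.504, 0.3675, 0.0105, 9.2) shift [0.    0.    0.065] turn [0. 0. 0.] rows 0.5
```

View pics/w10.png

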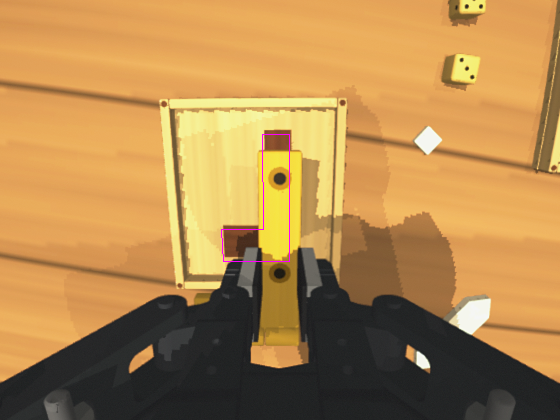

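The left leaf is held level; the silhouette (277,131) is about 2–3 mm ahead of its prediction. I shift slightly and set down.

>>> step_arm([
  [[0.005,-0.004,0.04],[0,0,0]],
  [[0.005,-0.004,0.1],[0,0,0]],
  [[0.005,-0.004,0.17],[0,0,0]],
  [[0.005,-0.004,0.23],[0,0,0]],
  [[0.005,-0.004,0.26],[0,0,0]],
  [[0.005,-0.004,0.28],[0,0,0]],
  [[0.005,-0.004,0.29],[0,0,0]],
  [[0.005,-0.004,0.299],[0,0,0]],
  [[0.005,-0.004,0.299],[0,0,0]],
  [[0.005,-0.004,0.299],[0,0,0]],
])

```text
time_s: 17.77
position: [0.5062, 0.3694, 0.0113]
tool_rot: [[0.987, 0.16, 0.002], [0.16, -0.987, 0.0], [0.002, -0.0, -1.0]]
ft_force: [0.4, -0.6, -1.1]
grip_width: 0.0154
gripper_force: 44.2
```

>>> step_arm([
  [[0,0,0],[0,0,0]],
  [[0,0,0],[0,0,0]],
  [[0,0,0],[0,0,0]],
  [[0,0,0],[0,0,0]],
  [[0,0,0],[0,0,0]],
], jaw=38)

```text
time_s: 18.18
position: [0.5059, 0.3693, 0.0109]
tool_rot: [[0.987, 0.16, 0.001], [0.16, -0.987, 0.0], [0.001, 0.0, -1.0]]
ft_force: [-0.5, 0.3, 0.6]
grip_width: 0.0383
gripper_force: 0.0
```

>>> step_arm([
  [[0,0,-0.04],[0,0,0]],
  [[0,0,-0.12],[0,0,0]],
  [[0,0,-0.24],[0,0,0]],
  [[0,0,-0.32],[0,0,0]],
  [[0,0,-0.37],[0,0,0]],
  [[0,0,-0.37],[0,0,0]],
  [[0,0,-0.37],[0,0,0]],
])

```text
time_s: 18.77
position: [0.5058, 0.3693, 0.1226]
tool_rot: [[0.987, 0.16, 0.002], [0.16, -0.987, 0.001], [0.003, -0.0, -1.0]]
ft_force: [0.1, -0.3, -0.2]
grip_width: 0.0377
gripper_force: 0.0
```

Run:
```python
from plan import *
g=(.4195,.2135); t=(.5022,-.3998)
chain([(*g,.07,-29.3),(*g,.003,-29.3),(*g,.1,-29.3),(.48,.0,.12,-15),(.53,-.22,.12,-5),(*t,.1,4),(*t,.0105,4)])
```

```text
t 18.8 [0.5058 0.3693 0.1226] yaw 9.2 w 0.03768030649356716
(0.4195, 0.2135, 0.07, -29.3) shift [-0.368  0.467  0.174] turn [-0.001 -0.003  0.855] rows 5.4
(0.4195, 0.2135, 0.003, -29.3) shift [0.    0.    0.223] turn [0. 0. 0.] rows 1.6
(0.4195, 0.2135, 0.1, -29.3) shift [ 0.     0.    -0.323] turn [0. 0. 0.] rows 2.3
(0.48, 0.0, 0.12, -15) shift [ 0.524  0.522 -0.067] turn [ 0.     0.    -0.318] rows 5.3
(0.53, -0.22, 0.12, -5) shift [0.351 0.665 0.   ] turn [ 0.     0.    -0.222] rows 5.4
(0.5022, -0.3998, 0.1, 4) shift [-0.04   0.605  0.067] turn [ 0.   0.  -0.2] rows 4.4
(0.5022, -0.3998, 0.0105, 4) shift [0.    0.    0.298] turn [0. 0. 0.] rows 2.1
```

>>> step_arm([
  [[-0.03,0.04,0],[0,0,0.08]],
  [[-0.1,0.12,0.02],[0,0,0.2]],
  [[-0.17,0.22,0.06],[0,0,0.34]],
  [[-0.24,0.31,0.1],[0,0,0.48]],
  [[-0.31,0.39,0.14],[0,0,0.62]],
  [[-0.35,0.44,0.16],[0,0,0.75]],
  [[-0.368,0.467,0.174],[0,-0.003,0.855]],
  [[-0.368,0.467,0.174],[0,-0.003,0.855]],
  [[-0.368,0.467,0.174],[0,-0.003,0.855]],
  [[-0.368,0.467,0.174],[0,-0.003,0.855]],
], jaw=42, grip_force=30)

```text
time_s: 19.6
position: [0.4196, 0.2138, 0.0693]
tool_rot: [[0.873, -0.487, -0.001], [-0.487, -0.873, 0.001], [-0.001, 0.0, -1.0]]
ft_force: [0.2, -0.1, -0.0]
grip_width: 0.0421
gripper_force: 0.0
```

Run:
```python
from plan import *
from fit import *
g=(.4195,.2135); chain([(*g,.003,-29.3)])
d=get_image("wrist"); f=d["img"].astype(float)
m=((f[...,2]>f[...,0]*.8)&(f[...,2]>130)).astype(np.uint8)
n,lab,st,ce=cv2.connectedComponentsWithStats(m)
c,s=np.cos(np.deg2rad(-29.3)),np.sin(np.deg2rad(-29.3)); q=HEX@np.array([[c,s],[-s,c]])+g
uv=cv2.projectPoints(np.c_[q,np.full(6,.007)],d["rvec"],d["tvec"],d["intrinsics"],d["D"])[0].reshape(-1,2); print(uv.round())
print([(st[i].tolist(),ce[i].round()) for i in range(1,n) if st[i,4]>800])
```

```text
t 19.6 [0.4196 0.2138 0.0693] yaw -29.1 w 0.042110943481139675
(0.4195, 0.2135, 0.003, -29.3) shift [0.001 0.001 0.221] turn [0.    0.002 0.004] rows 1.6
[[280. 284.]
 [261. 266.]
 [260. 176.]
 [281. 156.]
 [301. 176.]
 [299. 267.]]
[([257, 151, 41, 60, 1857], array([277., 183.]))]
```

The inlay is 3 mm ahead of the prediction; I correct and grip.

>>> step_arm([
  [[0.008,-0.003,0.08],[0,0,0]],
  [[0.008,-0.003,0.15],[0,0,0]],
  [[0.008,-0.003,0.19],[0,0,0]],
  [[0.008,-0.003,0.212],[0,0,0]],
  [[0.008,-0.003,0.221],[0,0,0]],
  [[0.008,-0.003,0.221],[0,0,0]],
  [[0.008,-0.003,0.221],[0,0,0]],
])

```text
time_s: 20.23
position: [0.4221, 0.2132, 0.0037]
tool_rot: [[0.873, -0.488, -0.0], [-0.488, -0.873, 0.001], [-0.001, -0.0, -1.0]]
ft_force: [-0.3, -0.4, -0.5]
grip_width: 0.0418
gripper_force: 0.0
```

>>> step_arm([
  [[0,0,0],[0,0,0]],
  [[0,0,0],[0,0,0]],
  [[0,0,0],[0,0,0]],
  [[0,0,0],[0,0,0]],
  [[0,0,0],[0,0,0]],
  [[0,0,0],[0,0,0]],
], jaw=14)

```text
time_s: 20.73
position: [0.4221, 0.2131, 0.0039]
tool_rot: [[0.872, -0.489, 0.0], [-0.489, -0.872, 0.001], [-0.0, -0.001, -1.0]]
ft_force: [-0.9, 0.5, 6.2]
grip_width: 0.0223
gripper_force: 29.4
```

>>> step_arm([
  [[0,0,-0.03],[0,0,0]],
  [[0,0,-0.08],[0,0,0]],
  [[0,0,-0.15],[0,0,0]],
  [[0,0,-0.23],[0,0,0]],
  [[0,0,-0.3],[0,0,0]],
  [[0,0,-0.323],[0,0,0]],
  [[0,0,-0.323],[0,0,0]],
  [[0,0,-0.323],[0,0,0]],
])

```text
time_s: 21.4
position: [0.4215, 0.2129, 0.0998]
tool_rot: [[0.872, -0.489, -0.001], [-0.489, -0.872, 0.0], [-0.001, 0.0, -1.0]]
ft_force: [0.2, -0.8, -0.3]
grip_width: 0.0224
gripper_force: 29.5
```

>>> step_arm([
  [[0.04,0.04,0],[0,0,-0.02]],
  [[0.12,0.12,-0.01],[0,0,-0.07]],
  [[0.22,0.22,-0.03],[0,0,-0.13]],
  [[0.32,0.32,-0.04],[0,0,-0.19]],
  [[0.41,0.41,-0.05],[0,0,-0.25]],
  [[0.48,0.48,-0.06],[0,0,-0.3]],
  [[0.524,0.522,-0.067],[0,0,-0.318]],
  [[0.524,0.522,-0.067],[0,0,-0.318]],
])

```text
time_s: 22.07
position: [0.4831, -0.0037, 0.1188]
tool_rot: [[0.965, -0.261, -0.002], [-0.261, -0.965, 0.0], [-0.002, 0.001, -1.0]]
ft_force: [-0.9, 0.0, -0.4]
grip_width: 0.0224
gripper_force: 29.5
```

>>> step_arm([
  [[0.02,0.04,0],[0,0,-0.01]],
  [[0.06,0.12,0],[0,0,-0.04]],
  [[0.12,0.23,0],[0,0,-0.08]],
  [[0.19,0.35,0],[0,0,-0.12]],
  [[0.25,0.47,0],[0,0,-0.16]],
  [[0.31,0.58,0],[0,0,-0.2]],
  [[0.351,0.665,0],[0,0,-0.222]],
  [[0.351,0.665,0],[0,0,-0.222]],
])

```text
time_s: 22.73
position: [0.5329, -0.2243, 0.118]
tool_rot: [[0.996, -0.09, -0.002], [-0.09, -0.996, 0.0], [-0.002, -0.0, -1.0]]
ft_force: [-0.9, -0.7, -1.1]
grip_width: 0.0225
gripper_force: 29.5
```

Run:
```python
from plan import *
t=(.5035,-.3998); chain([(*t,.1,4),(*t,.0105,4)])
```

```text
t 22.7 [ 0.5329 -0.2243  0.118 ] yaw -5.2 w 0.02247703892429635
(0.5035, -0.3998, 0.1, 4) shift [-0.045  0.591  0.06 ] turn [-0.     0.003 -0.204] rows 4.3
(0.5035, -0.3998, 0.0105, 4) shift [0.    0.    0.298] turn [0. 0. 0.] rows 2.1
```

>>> step_arm([
  [[0,0.04,0],[0,0,-0.01]],
  [[-0.01,0.12,0.01],[0,0,-0.04]],
  [[-0.02,0.23,0.02],[0,0,-0.08]],
  [[-0.03,0.35,0.03],[0,0,-0.12]],
  [[-0.035,0.46,0.04],[0,0,-0.16]],
  [[-0.04,0.55,0.055],[0,0.003,-0.19]],
  [[-0.045,0.591,0.06],[0,0.003,-0.204]],
  [[-0.045,0.591,0.06],[0,0.003,-0.204]],
  [[-0.045,0.591,0.06],[0,0.003,-0.204]],
])

```text
time_s: 23.48
position: [0.5036, -0.3946, 0.1003]
tool_rot: [[0.997, 0.072, -0.001], [0.072, -0.997, 0.003], [-0.0, -0.003, -1.0]]
ft_force: [-0.2, 0.7, -0.1]
grip_width: 0.0225
gripper_force: 29.5
```

Run:
```python
from plan import *
t=(.5035,-.3998); chain([(*t,.0105,4)])
```

```text
t 23.5 [ 0.5036 -0.3946  0.1003] yaw 4.2 w 0.022505766313028516
(0.5035, -0.3998, 0.0105, 4) shift [-0.001  0.018  0.299] turn [-0.004  0.001  0.003] rows 2.2
```

>>> step_arm([
  [[0,0.014,0.04],[0,0,0]],
  [[0,0.014,0.1],[0,0,0]],
  [[0,0.014,0.17],[0,0,0]],
  [[0,0.014,0.23],[0,0,0]],
  [[0,0.014,0.26],[0,0,0]],
  [[0,0.014,0.28],[0,0,0]],
  [[0,0.014,0.29],[0,0,0]],
  [[0,0.014,0.299],[0,0,0]],
  [[0,0.014,0.299],[0,0,0]],
  [[0,0.014,0.299],[0,0,0]],
])

```text
time_s: 24.32
position: [0.5043, -0.4003, 0.0127]
tool_rot: [[0.997, 0.073, 0.002], [0.073, -0.997, -0.0], [0.002, 0.001, -1.0]]
ft_force: [0.1, -0.8, -0.4]
grip_width: 0.0224
gripper_force: 29.5
```

>>> step_arm([
  [[0,0,0],[0,0,0]],
  [[0,0,0],[0,0,0]],
  [[0,0,0],[0,0,0]],
  [[0,0,0],[0,0,0]],
  [[0,0,0],[0,0,0]],
], jaw=42)

```text
time_s: 24.73
position: [0.5041, -0.4001, 0.0122]
tool_rot: [[0.997, 0.073, 0.001], [0.073, -0.997, 0.0], [0.001, -0.0, -1.0]]
ft_force: [-0.1, -0.5, -0.6]
grip_width: 0.0421
gripper_force: 0.0
```

>>> step_arm([
  [[0,0,-0.04],[0,0,0]],
  [[0,0,-0.12],[0,0,0]],
  [[0,0,-0.24],[0,0,0]],
  [[0,0,-0.37],[0,0,0]],
  [[0,0,-0.5],[0,0,0]],
  [[-0.2,0,-0.6],[0,0,0]],
  [[-0.4,0,-0.6],[0,0,0]],
  [[-0.5,0.1,-0.6],[0,0,0]],
  [[-0.5,0.1,-0.6],[0,0,0]],
  [[-0.5,0.1,-0.6],[0,0,0]],
])

```text
time_s: 25.57
position: [0.3519, -0.4436, 0.1938]
tool_rot: [[0.998, 0.068, 0.001], [0.068, -0.998, -0.002], [0.0, 0.002, -1.0]]
ft_force: [0.3, -0.3, -0.5]
grip_width: 0.0419
gripper_force: 0.0
```

Run:
```python
from fit import *
d=get_image("top"); np.savez("top1.npz",**d); print(env.observe()["position"])
c=[(.505,.381,.012),(.631,.144,.018),(.638,-.133,.012),(.502,-.401,.013)]
T=[cv2.resize(ortho(d,x-.08,x+.08,y-.08,y+.08,z,.8),(200,200)) for x,y,z in c]
z=ortho(d,.36,.76,-.4,.4,.01,1)
im=np.vstack([np.hstack(T),cv2.resize(z,(800,400))]); cv2.imwrite("pics/end.png",im[...,::-1])
d0=dict(np.load("top0.npz"))
a,b=[cv2.cvtColor(ortho(x,.58,.68,.24,.30,.017,.5),cv2.COLOR_RGB2GRAY).astype(float) for x in (d0,d)]
print("dice shift px(.5mm)",cv2.phaseCorrelate(a,b))
# inlay fit
x,y=.502,-.401;h=.08;f=ortho(d,x-h,x+h,y-h,y+h,.013,.5).astype(int)
m=((f[...,2]>100)&(f[...,2]>f[...,0]*.85)).astype(np.uint8); n,lab,st,ce=cv2.connectedComponentsWithStats(m); i=1+np.argmax(st[1:,4])
p,e=fit(lab==i,x+h,y+h,.0005,HEX,x+h-ce[i][1]*.0005,y+h-ce[i][0]*.0005,[0,.1]); print("inlay",p,e)
for x,y,poly,t in [(.505,.381,L,.16),(.638,-.133,LR,0.01)]:
    f=ortho(d,x-h,x+h,y-h,y+h,.012,.5).astype(float)
    hs=cv2.cvtColor(f.astype(np.uint8),cv2.COLOR_RGB2HSV); m=((hs[...,1]>165)&(hs[...,0]>20)).astype(np.uint8)
    m=cv2.morphologyEx(m,cv2.MORPH_CLOSE,np.ones((15,15))); n,lab,st,ce=cv2.connectedComponentsWithStats(m); i=1+np.argmax(st[1:,4])
    p,e=fit(lab==i,x+h,y+h,.0005,poly,x-.03,y,[t,t+.1,t-.1]); print("leaf",p,e)
```

```text
[ 0.35412429 -0.44249611  0.19342132]
dice shift px(.5mm) ((0.02066506897021725, 0.04256457141860892), 1.0764559885561786)
inlay [ 0.5012652 -0.3987094  0.070717 ] 0.09154312894093797
leaf [0.47879819 0.36540818 0.14399223] 0.29703923087284484
leaf [ 0.60956529 -0.1157951   0.02061382] 0.16665526679092935
```

View pics/end.png

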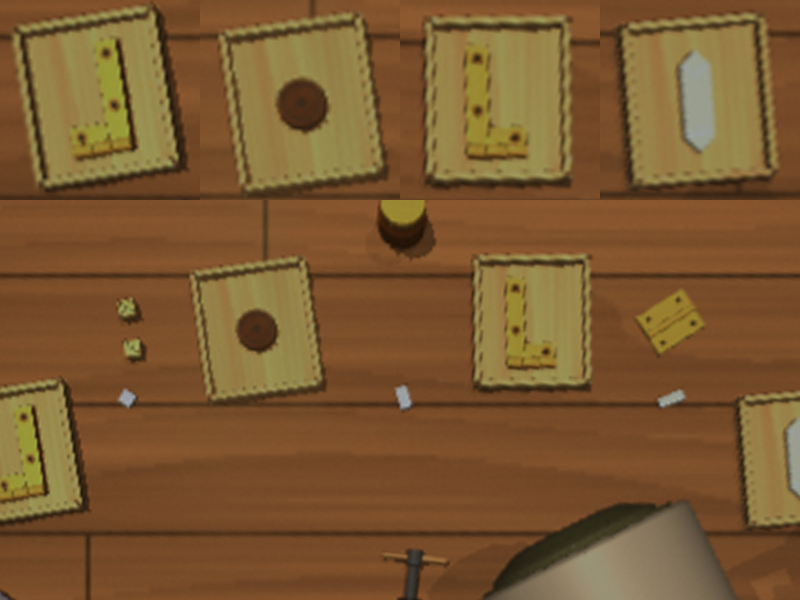

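All four parts lie on their silhouettes, within about 2 mm. The dice at (127,308) and (133,349) have not moved, and the arm is clear, so I hand in.

```bash
python3 -c "
from rig import close_job
print(close_job())"
```

```text
the job is handed in; nothing more can be done
None
```

I handed the job in after about 26 s of robot time: both hinge leaves, the checker and the inlay lie flat on their matching silhouettes within about 2 mm in the last top view, and the dice have not moved (the hand-in gave no verdict).

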